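# Load the lamp-cell charger on the paper-cutter's desk

## Robot

A 6-joint arm with a two-finger parallel gripper is mounted at the origin on the work surface. World frame = base frame: x ahead of the robot, y to its left, z up, the work surface at z = 0. Lengths are in mm, angles in degrees, forces in N, time in s.
With the tool pointing down it reaches from about 300 to 850 mm from the base axis. Payload 4.2 kg.
Tool frame: the origin (TCP) lies midway between the tips of the shut fingers; the grasp point (between the pads) lies 19 mm behind it; z points along the fingers, y is the line along which they close (so a half turn about z gives the same grasp; the last joint's range is limited). The gripper opens to 91 mm and grips with 3 to 60 N. Pads are 32 mm wide; open, the fingers measure 118 mm over their backs; the gripper's body (76 mm by 178 mm) begins 60 mm behind the grasp point.
Start: joints at [70.245, 18.312, 89.639, -0, 72.044, -1.146], TCP at [183.496, 544.952, 213.976] pointing down, gripper open.
Joint ranges: [-177.97, 177.97], [-48.28, 115.42], [12.27, 149.76], [-77.06, 257.06], [2.81, 150.46], [-146.56, 146.56]. Speed limits (degrees/s): [147.25, 147.25, 180, 180, 180, 180].

## Interface

Orientations are given as [roll, pitch, yaw] about the fixed x, y, z axes, in that order (R = Rz(yaw) Ry(pitch) Rx(roll)).
In Python, from workcell import env gives the robot as it stands.
- The arm moves only by the tool send_rows, never from a script. Its argument "steps" is a list that holds one entry, the list of rows, each a list of 5 numbers: the shift along the tool's x, y, z scaled (see below), then the turn about the tool's z scaled (see below), then the opening, from 0 (shut) to 1 (fully open). In form: [[[dx, dy, dz, yaw, fingers], ...]]. A call has 1 to 5 rows; each row shifts and turns the commanded pose from where the row before left it, along the tool's axes as they then stand; what a row does not reach is not made up. The controller multiplies each number of a shift by 0.04 m and each number of a turn by 0.12 rad. A row lasts 1/12 s, in which the tool goes at most 41.7 mm and 7.16 degrees, less where a joint would pass 70% of its speed; a pose out of reach is approached as far as the arm can. A call with a number of a shift or a turn outside -1 to 1 is refused whole. A call with a gripper value outside its range is refused whole. The fingers move at their own pace and stop on an object; "squeeze" is the grip in N (left out, the last holds). Time passes only in rows, so rows that do not move let the fingers close. It gives the time, the measured TCP pose, the force, the opening and the grip force at its end, in the units of the state.
- env.state(): the state, without advancing time (a new reading comes with each control period).
- env.grab_frame(name): name is "scene" or "top"; returns a dict with "pixels" (400x640x3 uint8, red, green, blue), "depth" (400x640 float32, mm along the optical axis (not along the pixel's ray), 0 where there is no reading), "intrinsics" (3x3 intrinsics, pixels), "cam_to_world" (4x4, takes a point from camera to world coordinates). Camera axes: x right, y down, z forward; pixel columns grow to the right and rows downward; lengths in mm; the calibration is good to about 2 mm. A picture is of the moment at which its call begins.
- env.job_done(): hands the job in; it is judged then, once.
The state is a dict: "time_s": time; "qpos": joint angles; "qvel": joint speeds; "effort": joint torques, N m; "ee_pos": TCP position; "ee_rot": TCP orientation; "force": force on the tool from outside, world axes, zero at the start; "torque": the same for the moment, N m; "gripper_width": finger opening in mm; "gripper_force": force on a finger pad.
Only numpy, scipy, OpenCV 4.12 (cv2) and the standard library are available. Lean on these libraries where they do the work, as an engineer would, in place of code of your own. Each camera call takes 0.05 s, during which the arm holds its last target. There are 200 camera calls.

## Task

Take the two thick cells from the green tray and drop them, one by one and nub end up, into the two sloping wells of the charger, then push each one down until its end is flush with the sloping face, without forcing anything. When both are home, press the charger's start button fully down and let it come back up. Leave the slim cell, the glue bottle, the mug and the wooden block alone.

Things in the scene. Friction and masses are not known exactly. Their poses are not given: they have to be found in the camera images.
- cell_a: one of the two thick round cells (a): steel cylinder with a grey sleeve, 26 mm across, 50 mm tall, plus a brass nub (12 mm across, 3 mm tall) in the middle of its upper end; 90 g or so. Stands nub up in the tray. Origin at the centre of its lower end, z along the cell towards the nub
- cell_b: one of the two thick round cells (b): steel cylinder with a grey sleeve, 26 mm across, 50 mm tall, plus a brass nub (12 mm across, 3 mm tall) in the middle of its upper end; 90 g or so. Stands nub up in the tray. Origin at the centre of its lower end, z along the cell towards the nub
- cell_a_end (a point): centre of thick cell a's flat upper end, at the foot of its nub, 50 mm above its origin
- cell_b_end (a point): centre of thick cell b's flat upper end, at the foot of its nub, 50 mm above its origin
- slim: slim cell of the same make, 19 mm across and 50 mm tall, standing in the same tray; does not belong in the charger. Origin at the centre of its lower end
- tray: shallow green open tray, 170 mm (its x) by 270 mm (its y), walls 16 mm high and 4 mm thick, floor about 4 mm; the three cells stand in a row along its y, about 75 mm apart. Origin under its centre
- charger: black and grey desk charger, fixed, 130 mm deep (x), 206 mm wide (y), 97 mm high; front to its -x. Origin on the desk under it. The well mouths are 81 mm above the desk
- block: grey block of the charger, 56 (x) by 190 (y) by 62 mm (z), leaning 32 degrees to the front: on top, along y, well0 at -58 mm, well1 at 4, start button at 67. In each well a stiff contact plate holds a dropped cell 9 to 14 mm proud; pushed with about 7 N it slides down and stays; its stop is where the cell is flush. Origin: centre of its underside
- well0 (a point): centre of the mouth of well 0: round bore 28 mm across, leaning 32 degrees from vertical towards the charger's front. z points out of the bore, square to the sloping face; x runs up the slope, y along the row of wells. A cell is home when its flat end is flush with the face here (only the nub stands out)
- well1 (a point): centre of the mouth of well 1: round bore 28 mm across, leaning 32 degrees from vertical towards the charger's front. z points out of the bore, square to the sloping face; x runs up the slope, y along the row of wells. A cell is home when its flat end is flush with the face here (only the nub stands out)
- start (a joint): start button, a white round spring button 24 mm across in a black housing on the sloping face, its top 22 mm above the face: 0 when up, 0.006 m when fully down; fully down takes 5 N along the direction of the wells
- start_top (a point): centre of the button's top; its z axis points out of the face, along the same leaning direction as the wells; pressed against z
- glue: glue bottle, 40 mm across and 85 mm tall, bystander; origin under it
- mug: dark metal mug, 80 mm across and 90 mm tall, bystander; origin under it
- carving: wooden block 70 by 100 by 30 mm, bystander; origin under it
Not all that is in view belongs to the job. What is shaped like the cell_a but black or pink is not meant.

How it is judged:
By the outcome, as a careful person would: the job done as asked, in the order asked, and still so for the second after the job is handed in, with the robot touching nothing.
It also fails if it takes over 72 s, if anything falls off the work surface, if the arm or the gripper's body presses on something with over 40 N, if the wrist force passes 120 N, or if a joint passes its speed limit or range.

## Working session

There is one attempt and no reset: what is moved stays moved. The work goes in short steps, Python scripts to look and compute and a tool call to move; the robot and the scene stay as the last step left them, time stands still between calls to the robot, and variables do not carry over. Pictures are saved under pics/ and viewed, at most 10 in all, crops included, and the job is handed in when it is done.

Besides the shell and the picture viewer there is one more tool, called after ">>>" as name([rows], argument=value, ...), one row to a line, values as JSON. send_rows: Moves the arm, as the interface text tells. Shifts and turns lie within -1 to 1; 1 stands for 0.04 m of shift or 0.12 rad of turn. Its arguments: {"type":"object","properties":{"steps":{"type":"array"},"squeeze":{"type":"number"}},"required":["steps"]}

```bash
mkdir -p pics; ls
cat > h.py <<'E'
import numpy as np,cv2
from workcell import env
def snap(n,f):
    d=env.grab_frame(n);np.savez(f'pics/{f}.npz',**d)
    cv2.imwrite(f'pics/{f}.png',d['pixels'][:,:,::-1]);return d
def cloud(d):
    K=d['intrinsics'];z=d['depth'];v,u=np.mgrid[:400,:640]
    P=np.stack([(u-K[0,2])/K[0,0]*z,(v-K[1,2])/K[1,1]*z,z,np.ones_like(z)],-1)
    return (P@np.array(d['cam_to_world']).T)[...,:3]
E
python3 - <<'E'
from h import *
for n in('scene','top'):
    d=snap(n,n+'0');print(n,d['intrinsics'],np.round(d['cam_to_world'],3))
s=env.state();print(s)
E
```

```text
pics
scene [[364.78978334   0.         322.99181908]
 [  0.         364.78978334 194.18018786]
 [  0.           0.           1.        ]] [[ 4.65000e-01  5.74000e-01 -6.74000e-01  1.21395e+03]
 [ 8.85000e-01 -2.97000e-01  3.58000e-01 -3.83161e+02]
 [ 5.00000e-03 -7.63000e-01 -6.46000e-01  7.35780e+02]
 [ 0.00000e+00  0.00000e+00  0.00000e+00  1.00000e+00]]
top [[480.25268424   0.         322.66874718]
 [  0.         480.25268424 196.35590472]
 [  0.           0.           1.        ]] [[ 1.800000e-02 -9.930000e-01  1.150000e-01  4.079410e+02]
 [-1.000000e+00 -1.700000e-02  1.400000e-02 -1.664000e+01]
 [-1.200000e-02 -1.150000e-01 -9.930000e-01  1.360225e+03]
 [ 0.000000e+00  0.000000e+00  0.000000e+00  1.000000e+00]]
{'time_s': 0.1, 'qpos': array([ 7.02445306e+01,  1.83474016e+01,  8.97001219e+01, -5.27709148e-04,
        7.20433074e+01, -1.14609457e+00]), 'qvel': array([ 0.01652269, -0.09990153, -0.11268695,  0.10526553, -0.04866341,
       -0.09607705]), 'effort': array([ 9.65969703e-04, -4.13336420e+01, -2.32510185e+01,  7.30202277e-02,
        4.21936065e-02, -7.80022174e-05]), 'ee_pos': array([183.34066684, 544.50713244, 213.20534703]), 'ee_rot': array([-1.79909177e+02, -1.31513574e-03,  1.61390787e+02]), 'force': array([0.64191232, 0.4966203 , 0.2079329 ]), 'torque': array([ 0.04432318, -0.01819929,  0.03265482]), 'gripper_force': 0.0, 'gripper_width': 91.08939743380355}
```

View pics/scene0.png

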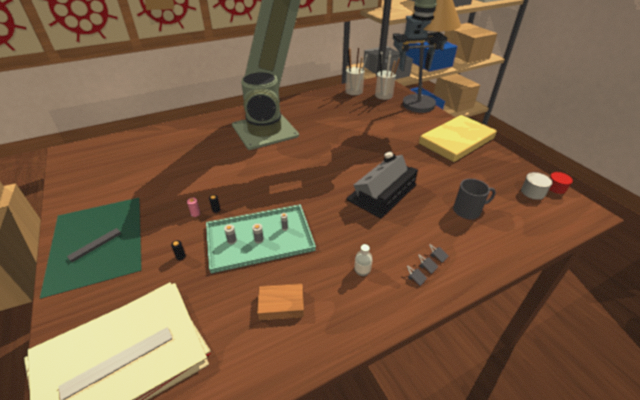

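View pics/top0.png

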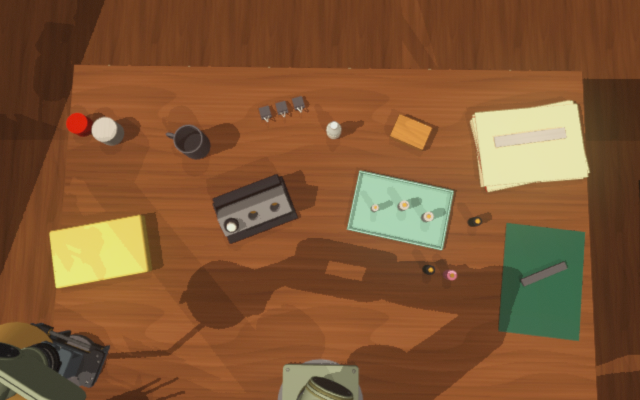

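The scene picture shows the tray at about (260,238) and the charger at (385,185). In the top picture, the thick cells are at about (404,205) and (428,216) and the slim one at (375,208). The wells are at (275,207) and (253,215), and the button is at (231,226).

Run:
```python
from h import *
ims=[]
for n,(u0,v0,w,h) in (('top0',(205,165,100,85)),('top0',(340,165,120,90)),('scene0',(340,140,90,80)),('scene0',(200,200,120,75))):
    im=cv2.imread(f'pics/{n}.png')[v0:v0+h,u0:u0+w]; ims.append(cv2.resize(im,(400,300),interpolation=cv2.INTER_CUBIC))
cv2.imwrite('pics/crop0.png',np.vstack([np.hstack(ims[:2]),np.hstack(ims[2:])]))
d=dict(np.load('pics/top0.npz'));P=cloud(d)
for (u,v) in [(275,207),(253,215),(231,226),(404,205),(428,216),(375,208)]:
    print(u,v);print(np.round(P[v-2:v+3,u-2:u+3,2]).astype(int)); print(np.round(P[v,u],1))
c=P[165:250,205:305].reshape(-1,3); c=c[(c[:,2]>45)]
print(len(c),cv2.minAreaRect(c[:,:2].astype(np.float32)))
a=P[165:250,205:305].reshape(-1,3); a=a[a[:,2]>8]; print(cv2.minAreaRect(a[:,:2].astype(np.float32)))
t=P[165:255,340:460].reshape(-1,3); t=t[(t[:,2]>9)]; print(cv2.minAreaRect(t[:,:2].astype(np.float32)))
# desk
print(np.median(P[260:300,100:200,2]),np.median(P[100:150,240:300,2]))
# cell tops
for f in('top0','scene0'):
  Q=cloud(dict(np.load(f'pics/{f}.npz')))
  m=(Q[...,2]>40)&(Q[...,2]<70)&(Q[...,0]>300)&(Q[...,0]<480)&(Q[...,1]<-60)&(Q[...,1]>-300)
  n,l,st,ce=cv2.connectedComponentsWithStats(m.astype(np.uint8))
  for i in range(1,n):
    q=Q[l==i]; print(f,st[i,4],np.round(ce[i],1),np.round(q.mean(0),1),np.round(np.ptp(q,axis=0),1),np.round(np.median(q,0),1))
```

```text
275 207
[[38 39 39 45 40]
 [40 43 38 44 51]
 [51 47 47 50 54]
 [52 51 56 55 56]
 [60 56 57 57 62]]
[527.9 131.9  47.1]
253 215
[[37 38 33 36 39]
 [43 47 41 42 47]
 [45 45 47 47 55]
 [55 53 53 55 55]
 [62 53 57 59 62]]
[504.8 191.7  46.6]
231 226
[[101 103 101 107 107]
 [103 103 105  99  99]
 [100  98 101  97  97]
 [ 99 103  99  98  99]
 [ 99  97  98  96  98]]
[470.8 240.  101.1]
404 205
[[56 60 55 57 56]
 [60 58 59 61 49]
 [59 59 54 57 57]
 [54 57 62 59 50]
 [53 56 54 53 54]]
[ 538.8 -221.    53.8]
428 216
[[55 54 59 59 52]
 [52 55 51 59 55]
 [54 60 56 55 55]
 [55 55 54 51 55]
 [48 52 54 57 49]]
[ 509.7 -285.6   56.2]
375 208
[[55 59 57 56 54]
 [57 54 57 57 57]
 [53 57 53 57 55]
 [51 54 58 57 55]
 [60 54 51 55  4]]
[ 529.3 -142.1   52.8]
2824 ((470.6180725097656, 151.760498046875), (291.42523193359375, 210.284423828125), 33.771934509277344)
((524.8363037109375, 148.18109130859375), (344.8042297363281, 210.78829956054688), 86.09326934814453)
((496.03790283203125, -197.20697021484375), (319.54486083984375, 243.62615966796875), 78.68482971191406)
0.2529186391368512 -0.30460439698367736
top0 74 [429.3 269.6] [ 365.6 -289.2   50.5] [24.2 22.  15.1] [ 364.9 -288.3   51. ]
scene0 55 [213.2 198.4] [ 369.1 -290.6   49. ] [25.7 19.6 15.5] [ 370.2 -290.8   49.9]
```

View pics/crop0.png

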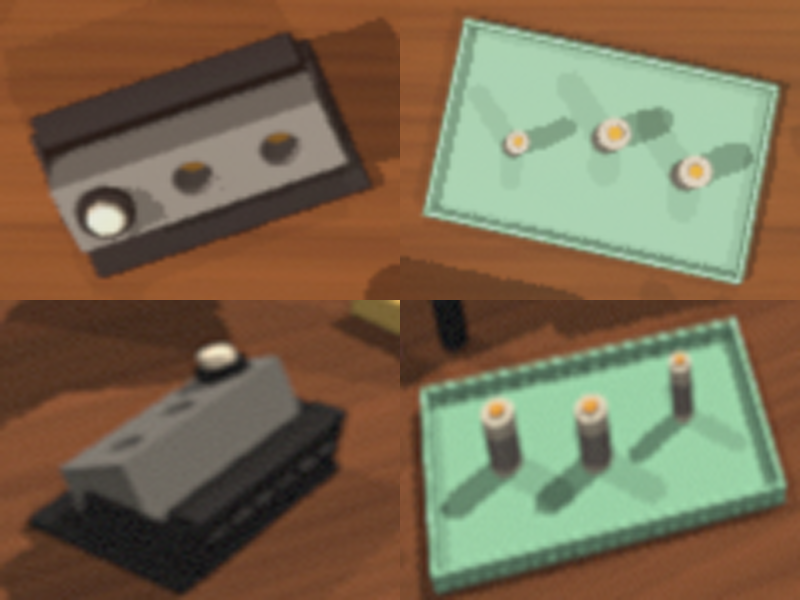

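The crop shows the charger's wells at crop (280,148) and (193,178), and its button at (106,215). In the tray, the thick nubs are at (613,134) and (694,171) and the slim one at (516,143). The block's ridge is on the far side, with the wells leaning towards the robot.

```bash
cat >> h.py <<'E'
def hit(d,u,v,z):
    T=np.array(d['cam_to_world']);r=T[:3,:3]@np.linalg.inv(d['intrinsics'])@[u,v,1.];return T[:3,3]+r*(z-T[2,3])/r[2]
E
python3 - <<'E'
from h import *
D={n:dict(np.load(f'pics/{n}0.npz')) for n in('top','scene')}
pts={'w0':(81,(275,206.9),(368.8,177.6)),'w1':(81,(253.2,215.4),(380.5,168.5)),'btn':(99.7,(231.5,226),(388.8,154.7)),
'a':(57,(403.9,205.2),(257.3,226.5)),'b':(57,(428.2,216.3),(229.1,227.7)),'slim':(57,(374.8,207.9),(284,214.7))}
for k,(z,t,s) in pts.items(): print(k,np.round(hit(D['top'],*t,z)[:2],1),np.round(hit(D['scene'],*s,z)[:2],1))
# orange nub centroids
for n in D:
    im=D[n]['pixels'].astype(int);hs=cv2.cvtColor(D[n]['pixels'],cv2.COLOR_RGB2HSV)
    m=((hs[...,0]>10)&(hs[...,0]<26)&(hs[...,1]>110)&(hs[...,2]>170)).astype(np.uint8)
    b=(slice(190,225),slice(360,440)) if n=='top' else (slice(205,240),slice(215,295))
    N,l,st,ce=cv2.connectedComponentsWithStats(m[b])
    for i in range(1,N):
        u,v=ce[i]+[b[1].start,b[0].start];print(n,st[i,4],round(u,1),round(v,1),np.round(hit(D[n],u,v,57)[:2],1))
# face plane from top and scene
for n in D:
    P=cloud(D[n]).reshape(-1,3);c=np.array([515,160,0.])
    for it in range(1):
        m=(np.abs(P[:,0]-510)<80)&(np.abs(P[:,1]-165)<130)&(P[:,2]>60)&(P[:,2]<98)
        Q=P[m];best=0;rng=np.random.default_rng(0)
        for _ in range(2000):
            a=Q[rng.choice(len(Q),3,False)];nn=np.cross(a[1]-a[0],a[2]-a[0]);L=np.linalg.norm(nn)
            if L<500:continue
            nn/=L;nn*=np.sign(nn[2])
            if abs(nn[2]-.848)>.06 or nn[0]>0:continue
            k=np.abs((Q-a[0])@nn)<3
            if k.sum()>best:best=k.sum();K=k
        q=Q[K];c=q.mean(0);nn=np.linalg.svd(q-c)[2][2];nn*=np.sign(nn[2])
        print(n,best,len(Q),'c',np.round(c,1),'n',np.round(nn,3),'yaw',np.degrees(np.arctan2(-nn[1],-nn[0])),'tilt',np.degrees(np.arccos(nn[2])))
        for x,y in((520,137),(505,195)): print('z on plane',x,y,c[2]-(nn[0]*(x-c[0])+nn[1]*(y-c[1]))/nn[2])
E
```

```text
w0 [525. 128.] [526.  134.7]
w1 [501.2 185.7] [504.4 191.1]
btn [470.9 238.9] [476.5 238.9]
a [ 538.  -220.2] [ 542.4 -219.2]
b [ 508.8 -285.9] [ 512.9 -285.5]
slim [ 529.2 -141.2] [ 533.2 -140. ]
top 14 404.3 204.5 [ 539.9 -221.3]
top 5 375.0 207.0 [ 531.7 -141.7]
top 11 428.4 215.9 [ 509.9 -286.4]
scene 4 283.5 214.5 [ 531.9 -140.9]
scene 11 228.4 226.9 [ 509.2 -286.4]
scene 11 256.6 226.1 [ 540.2 -220.2]
top 844 2202 c [508.  175.8  80.8] n [-0.504 -0.197  0.841] yaw 21.318986028375214 tilt 32.73216770242655
z on plane 520 137 78.95164945221867
z on plane 505 195 83.52370083815947
scene 356 1324 c [514.5 165.5  82.2] n [-0.467 -0.2    0.861] yaw 23.13413175816883 tilt 30.519760174187468
z on plane 520 137 78.58881917571316
z on plane 505 195 83.89058340412274
```

```bash
cat > fit.py <<'E'
from h import *
from scipy.optimize import differential_evolution as DE
def proj(d,X):
    T=np.linalg.inv(d['cam_to_world']);c=X@T[:3,:3].T+T[:3,3];p=c@np.array(d['intrinsics']).T;return p[:,:2]/p[:,2:]
def frame(p):
    x,y,yaw,z=p;c,s=np.cos(yaw),np.sin(yaw);t=np.radians(32)
    cx=np.array([c,s,0]);cy=np.array([-s,c,0]);n=-np.sin(t)*cx+[0,0,np.cos(t)];ux=np.cos(t)*cx+[0,0,np.sin(t)]
    return np.array([x,y,z]),ux,cy,n
def score(p,d,g):
    o,ux,cy,n=frame(p);a=np.linspace(0,2*np.pi,60,endpoint=False);S=0
    samp=lambda X:cv2.remap(g,proj(d,X).astype(np.float32)[:,None],None,cv2.INTER_LINEAR)[:,0]
    circ=lambda y,r,h:o+y*cy+h*n+r*(np.cos(a)[:,None]*ux+np.sin(a)[:,None]*cy)
    for y in(-58,4): S+=np.mean(samp(circ(y,17,0))-samp(circ(y,11.5,0)))
    S+=.5*np.mean(samp(circ(67,10,22))-samp(circ(67,14.5,22)))
    l=np.linspace(-90,45,60)[:,None]; m=np.linspace(-24,24,30)[:,None]
    S+=.5*np.mean(samp(o+25*-ux+l*cy)-samp(o-31*ux+l*cy))
    S+=.5*np.mean(samp(o+25*ux+l*cy)-samp(o+31*ux+l*cy))
    S+=.5*np.mean(samp(o+m*ux-92*cy)-samp(o+m*ux-98*cy))
    return -S
if __name__=='__main__':
  D=[dict(np.load(f'pics/{n}0.npz')) for n in('top','scene')]
  G=[cv2.cvtColor(d['pixels'],cv2.COLOR_RGB2GRAY).astype(np.float32) for d in D]
  for idx in([0],[1],[0,1]):
    r=DE(lambda p:sum(score((*p,81),D[i],G[i]) for i in idx),[(485,525),(165,205),(.3,.5)],seed=1)
    o,ux,cy,n=frame((*r.x,81)); print(idx,round(r.fun,1),np.round(r.x[:2],1),'yaw',round(np.degrees(r.x[2]),2),'w0',(o-58*cy).round(1),'w1',(o+4*cy).round(1),'btn',(o+67*cy+22*n).round(1))
E
python3 fit.py
```

```text
[0] -245.9 [503.7 182.5] yaw 21.39 w0 [524.9 128.5  81. ] w1 [502.3 186.2  81. ] btn [468.4 240.6  99.7]
[1] -68.2 [503.8 183.6] yaw 22.36 w0 [525.9 130.   81. ] w1 [502.3 187.3  81. ] btn [467.5 241.2  99.7]
[0, 1] -311.9 [503.9 182.4] yaw 21.73 w0 [525.4 128.5  81. ] w1 [502.4 186.1  81. ] btn [468.3 240.3  99.7]
```

```bash
cat > plan.py <<'E'
from h import *
import sys,math
# usage: plan.py x y z yaw n grip
def plan(x,y,z,yaw,n,g,s=None):
    s=s or env.state();p=np.array(s['ee_pos']);w=math.radians(s['ee_rot'][2])
    tgt=np.array([x,y,z]);dw=(math.radians(yaw)-w+math.pi)%(2*math.pi)-math.pi
    rows=[]
    for i in range(n):
        d=(tgt-p)/(n-i);c,sn=math.cos(w),math.sin(w)
        u=np.array([c*d[0]+sn*d[1],sn*d[0]-c*d[1],-d[2]])/40;u=u.round(2)
        t=round(-(math.radians(yaw)-w+math.pi)%(2*math.pi) ,9) if 0 else round(-(((math.radians(yaw)-w+math.pi)%(2*math.pi)-math.pi)/(n-i))/.12,2)
        p=p+40*np.array([c*u[0]+sn*u[1],sn*u[0]-c*u[1],-u[2]]);w-=t*.12
        rows.append([*map(float,u),t,g])
    for i in range(0,n,5):print(rows[i:i+5])
if __name__=='__main__':
    a=[float(v) for v in sys.argv[1:]];plan(*a[:4],int(a[4]),a[5])
E
python3 plan.py 540 -220.8 110 21.7 24 0.5
```

```text
[[-0.61, -0.64, 0.11, 0.85, 0.5], [-0.67, -0.57, 0.11, 0.85, 0.5], [-0.72, -0.5, 0.11, 0.85, 0.5], [-0.77, -0.42, 0.11, 0.85, 0.5], [-0.81, -0.34, 0.11, 0.85, 0.5]]
[[-0.84, -0.26, 0.11, 0.85, 0.5], [-0.86, -0.17, 0.11, 0.85, 0.5], [-0.88, -0.08, 0.11, 0.85, 0.5], [-0.88, 0.0, 0.11, 0.84, 0.5], [-0.87, 0.09, 0.11, 0.85, 0.5]]
[[-0.86, 0.18, 0.11, 0.84, 0.5], [-0.84, 0.27, 0.11, 0.85, 0.5], [-0.81, 0.35, 0.11, 0.84, 0.5], [-0.77, 0.43, 0.1, 0.85, 0.5], [-0.72, 0.51, 0.11, 0.84, 0.5]]
[[-0.66, 0.58, 0.1, 0.85, 0.5], [-0.6, 0.64, 0.11, 0.84, 0.5], [-0.53, 0.7, 0.1, 0.85, 0.5], [-0.46, 0.75, 0.11, 0.84, 0.5], [-0.38, 0.79, 0.1, 0.85, 0.5]]
[[-0.3, 0.83, 0.11, 0.84, 0.5], [-0.22, 0.85, 0.1, 0.85, 0.5], [-0.13, 0.87, 0.11, 0.84, 0.5], [-0.05, 0.88, 0.1, 0.85, 0.5]]
```

>>> send_rows([
  [[-0.61, -0.64, 0.11, 0.85, 0.5], [-0.67, -0.57, 0.11, 0.85, 0.5], [-0.72, -0.5, 0.11, 0.85, 0.5], [-0.77, -0.42, 0.11, 0.85, 0.5], [-0.81, -0.34, 0.11, 0.85, 0.5]],
], squeeze=5)

```text
time_s: 0.52
ee_pos: [258.2, 384.0, 191.4]
ee_rot: [-180.0, 0.0, 131.9]
force: [0.3, -0.1, -0.1]
gripper_width: 60.8
gripper_force: 0.0
```

>>> send_rows([
  [[-0.84, -0.26, 0.11, 0.85, 0.5], [-0.86, -0.17, 0.11, 0.85, 0.5], [-0.88, -0.08, 0.11, 0.85, 0.5], [-0.88, 0.0, 0.11, 0.84, 0.5], [-0.87, 0.09, 0.11, 0.85, 0.5]],
])

```text
time_s: 0.93
ee_pos: [332.4, 224.6, 169.6]
ee_rot: [-180.0, 0.0, 102.8]
force: [0.9, 0.5, -0.4]
gripper_width: 45.4
gripper_force: 0.0
```

>>> send_rows([
  [[-0.86, 0.18, 0.11, 0.84, 0.5], [-0.84, 0.27, 0.11, 0.85, 0.5], [-0.81, 0.35, 0.11, 0.84, 0.5], [-0.77, 0.43, 0.1, 0.85, 0.5], [-0.72, 0.51, 0.11, 0.84, 0.5]],
])

```text
time_s: 1.35
ee_pos: [406.7, 64.8, 148.1]
ee_rot: [-180.0, -0.0, 73.7]
force: [1.1, -0.0, 0.2]
gripper_width: 45.8
gripper_force: 0.0
```

>>> send_rows([
  [[-0.66, 0.58, 0.1, 0.85, 0.5], [-0.6, 0.64, 0.11, 0.84, 0.5], [-0.53, 0.7, 0.1, 0.85, 0.5], [-0.46, 0.75, 0.11, 0.84, 0.5], [-0.38, 0.79, 0.1, 0.85, 0.5]],
])

```text
time_s: 1.77
ee_pos: [481.3, -94.2, 127.0]
ee_rot: [-180.0, 0.0, 44.6]
force: [0.6, 0.3, 0.7]
gripper_width: 45.6
gripper_force: 0.0
```

>>> send_rows([
  [[-0.3, 0.83, 0.11, 0.84, 0.5], [-0.22, 0.85, 0.1, 0.85, 0.5], [-0.13, 0.87, 0.11, 0.84, 0.5], [-0.05, 0.88, 0.1, 0.85, 0.5], [0, 0, 0, 0, 0.5]],
])

```text
time_s: 2.18
ee_pos: [542.3, -225.9, 109.4]
ee_rot: [179.8, -0.0, 21.3]
force: [0.6, 0.1, -0.3]
gripper_width: 45.8
gripper_force: 0.0
```

```bash
python3 plan.py 540 -220.8 41 21.7 4 0.5; python3 -c "
from workcell import env;s=env.state();print(s['ee_pos'],s['ee_rot'],s['force'],s['time_s'])"
```

```text
[[-0.0, -0.03, 0.43, -0.01, 0.5], [-0.0, -0.04, 0.43, -0.02, 0.5], [-0.0, -0.03, 0.43, -0.01, 0.5], [-0.01, -0.04, 0.42, -0.02, 0.5]]
[ 542.32152862 -225.88541198  109.42048456] [ 1.79818662e+02 -4.61927711e-02  2.12992291e+01] [ 0.64028579  0.08806822 -0.32400068] 2.1833
```

>>> send_rows([
  [[0, 0, 0, 0, 0.5], [0, 0, 0, 0, 0.5]],
])

```text
time_s: 2.35
ee_pos: [539.2, -220.0, 110.1]
ee_rot: [-179.9, 0.1, 21.7]
force: [0.0, -0.0, -0.3]
gripper_width: 45.5
gripper_force: 0.0
```

>>> send_rows([
  [[0, 0, 0.5, 0, 0.5], [0, 0, 0.5, 0, 0.5], [0, 0, 0.4, 0, 0.5], [0, 0, 0.3, 0, 0.5], [0, 0, 0, 0, 0.5]],
])

```text
time_s: 2.77
ee_pos: [537.6, -218.1, 40.6]
ee_rot: [-179.7, 0.2, 21.8]
force: [0.1, 0.1, 1.0]
gripper_width: 45.4
gripper_force: 0.0
```

>>> send_rows([
  [[0, 0, 0, 0, 0], [0, 0, 0, 0, 0], [0, 0, 0, 0, 0], [0, 0, 0, 0, 0], [0, 0, 0, 0, 0]],
], squeeze=6)

```text
time_s: 3.18
ee_pos: [540.7, -220.5, 43.9]
ee_rot: [179.9, -0.1, 21.7]
force: [-0.4, 0.8, 4.7]
gripper_width: 25.7
gripper_force: 6.0
```

>>> send_rows([
  [[0, 0, -0.3, 0, 0], [0, 0, -0.6, 0, 0], [0, 0, -0.6, 0, 0], [0, 0, 0, 0, 0]],
])

```text
time_s: 3.52
ee_pos: [542.9, -221.8, 107.4]
ee_rot: [179.6, -0.4, 21.7]
force: [0.5, -1.1, -0.4]
gripper_width: 25.5
gripper_force: 6.0
```

Run:
```python
from h import *
d=snap('scene','g1');s=env.state();print(s['ee_pos'],s['gripper_width'],s['gripper_force'],s['force'])
cv2.imwrite('pics/g1c.png',cv2.resize(d['pixels'][150:260,190:330,::-1],(700,550),interpolation=cv2.INTER_CUBIC))
```

```text
[ 541.65598291 -221.28584595  105.27857035] 25.53403105810039 5.998335778713226 [ 1.14853107  0.38172811 -1.42249344]
```

View pics/g1c.png

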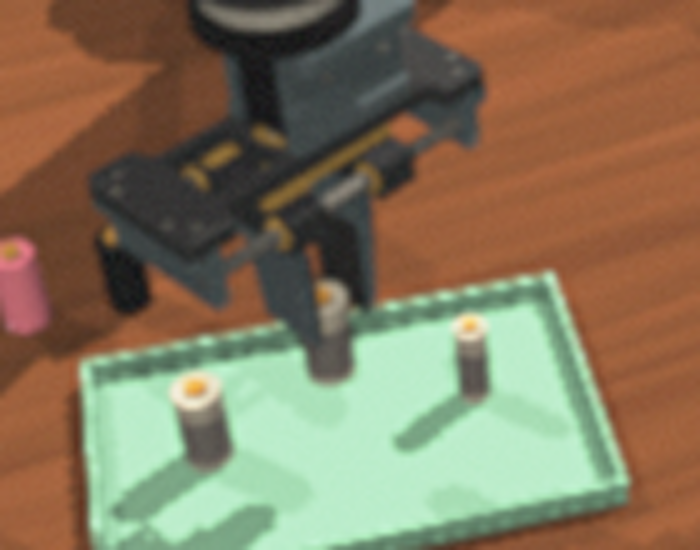

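The cell is held between the fingertips at crop (330,330), upright, with its bottom clear of the tray. The other thick cell and the slim one haven't moved.

```bash
cat > loc.py <<'E'
from h import *
import math
YAW=math.radians(21.7);O=np.array([503.9,183.0])
CX=np.array([math.cos(YAW),math.sin(YAW)]);CY=np.array([-CX[1],CX[0]])
W=lambda x,y:(O+x*CX+y*CY)
def L(p):return np.round([(p[:2]-O)@CX,(p[:2]-O)@CY,p[2]],1)
E
python3 - <<'E'
from loc import *
P=np.vstack([cloud(dict(np.load(f'pics/{n}0.npz'))).reshape(-1,3) for n in('top','scene')])
x=(P[:,:2]-O)@CX;y=(P[:,:2]-O)@CY
for a in range(-60,110,8):
    m=(abs(x-a)<4)&(abs(y+28)<15);print(a,round(float(np.median(P[m,2]))),end='; ')
from plan import plan
t=W(70,-58);print(t);s=env.state();print(s['ee_pos'],s['time_s'])
plan(*t,150,21.7,10,0,dict(ee_pos=[540,-220.8,102],ee_rot=[0,0,21.7]))
E
```

```text
-60 0; -52 -1; -44 3; -36 11; -28 14; -20 66; -12 74; -4 78; 4 83; 12 89; 20 93; 28 86; 36 73; 44 61; 52 49; 60 67; 68 69; 76 69; 84 46; 92 -1; 100 -1; 108 -1; [590.38459193 154.99258386]
[ 541.65598291 -221.28584595  105.27857035] 3.5667
[[0.46, -0.83, -0.12, -0.0, 0], [0.46, -0.83, -0.12, -0.0, 0], [0.47, -0.83, -0.12, -0.0, 0], [0.46, -0.82, -0.12, -0.0, 0], [0.47, -0.83, -0.12, -0.0, 0]]
[[0.46, -0.82, -0.12, -0.0, 0], [0.47, -0.83, -0.12, -0.0, 0], [0.46, -0.82, -0.12, -0.0, 0], [0.47, -0.83, -0.12, -0.0, 0], [0.46, -0.82, -0.12, -0.0, 0]]
```

>>> send_rows([
  [[0.46, -0.83, -0.24, 0, 0], [0.46, -0.83, -0.24, 0, 0], [0.47, -0.83, -0.24, 0, 0], [0.46, -0.82, -0.24, 0, 0], [0.47, -0.83, -0.24, 0, 0]],
])

```text
time_s: 3.98
ee_pos: [564.1, -30.8, 149.8]
ee_rot: [-179.9, 0.1, 21.6]
force: [0.3, -0.8, -1.7]
gripper_width: 25.4
gripper_force: 6.0
```

>>> send_rows([
  [[0.46, -0.82, 0, 0, 0], [0.47, -0.83, 0, 0, 0], [0.46, -0.82, 0, 0, 0], [0.47, -0.83, 0, 0, 0], [0.46, -0.82, 0, 0, 0]],
])

```text
time_s: 4.4
ee_pos: [589.5, 156.8, 149.3]
ee_rot: [-180.0, 0.1, 21.7]
force: [0.7, 0.1, -1.2]
gripper_width: 25.7
gripper_force: 6.0
```

>>> send_rows([
  [[0, 0, 0, 0, 0], [-0.15, 0, 0.25, 0, 0], [-0.15, 0, 0.3, 0, 0], [-0.15, 0, 0.3, 0, 0], [0, 0, 0, 0, 0]],
])

```text
time_s: 4.82
ee_pos: [570.3, 147.3, 113.2]
ee_rot: [-179.9, 0.5, 21.7]
force: [-0.9, -0.1, -1.5]
gripper_width: 25.7
gripper_force: 6.0
```

>>> send_rows([
  [[-0.1, 0, 0, 0, 0], [-0.1, 0, 0, 0, 0], [-0.1, 0, 0, 0, 0], [-0.1, 0, 0, 0, 0], [-0.1, 0, 0, 0, 0]],
])

```text
time_s: 5.23
ee_pos: [555.3, 140.9, 117.4]
ee_rot: [180.0, -0.1, 21.7]
force: [0.8, 0.7, -0.7]
gripper_width: 26.0
gripper_force: 6.0
```

Run:
```python
from loc import *
d=snap('scene','g2');s=env.state();print(L(s['ee_pos']),s['gripper_width'],s['force'],s['torque'])
cv2.imwrite('pics/g2c.png',cv2.resize(d['pixels'][110:220,330:450,::-1],(600,550),interpolation=cv2.INTER_CUBIC))
```

```text
[ 31.2 -58.  117.3] 25.69429374925369 [ 0.68049832 -0.59273432  0.67046418] [-0.16133513  0.03934586  0.01606633]
```

View pics/g2c.png

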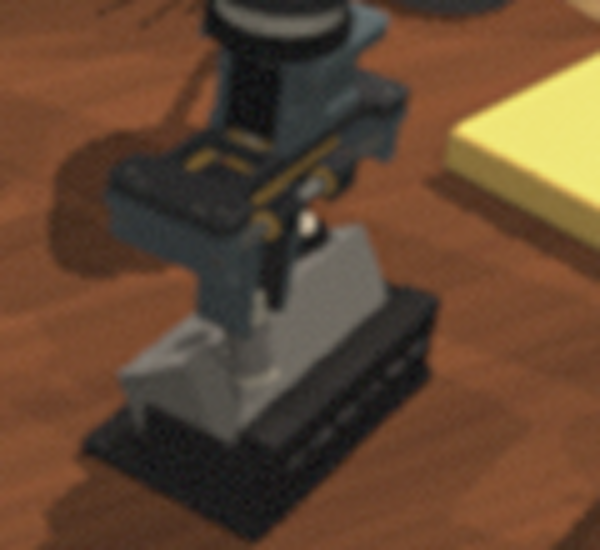

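The cell sits against the block's back face at crop (255,355), and the contact force is low. I'll keep tilting it.

>>> send_rows([
  [[-0.08, 0, 0, 0, 0], [-0.08, 0, 0, 0, 0], [-0.05, 0, 0, 0, 0], [-0.04, 0, 0, 0, 0], [0, 0, 0, 0, 0]],
])

```text
time_s: 5.7
ee_pos: [545.7, 137.4, 116.8]
ee_rot: [-180.0, -0.0, 21.7]
force: [0.7, -0.0, -0.8]
gripper_width: 25.5
gripper_force: 6.0
```

>>> send_rows([
  [[0, 0, 0, 0, 0], [0, 0, 0, 0, 0]],
])

```text
time_s: 5.87
ee_pos: [545.9, 137.4, 116.8]
ee_rot: [-180.0, -0.0, 21.7]
force: [0.5, 0.7, -0.4]
gripper_width: 25.7
gripper_force: 6.0
```

Run:
```python
from loc import *
d=snap('scene','g3');s=env.state();print(L(s['ee_pos']),s['gripper_width'],s['force'],s['torque'])
# cell points: tilt estimate in local frame
for n in('scene','top'):
  d=snap(n,'g3'+n);P=cloud(d).reshape(-1,3);c=d['pixels'].reshape(-1,3)
  x=(P[:,:2]-O)@CX;y=(P[:,:2]-O)@CY
  m=(abs(y+58)<10)&(x>15)&(x<60)&(P[:,2]>76)&(P[:,2]<116)
  q=np.c_[x,P[:,2]][m];print(n,len(q),q[np.argsort(q[:,1])].round(0).astype(int)[::2].tolist())
```

```text
[ 22.2 -57.8 116.8] 25.597747940309233 [ 1.04446877  0.57195175 -0.44260767] [-0.05369495  0.04303315 -0.01479093]
scene 54 [[33, 81], [29, 86], [53, 89], [56, 92], [54, 92], [52, 93], [19, 94], [57, 94], [53, 96], [49, 97], [51, 97], [54, 98], [49, 98], [50, 99], [49, 101], [46, 102], [50, 102], [45, 104], [45, 106], [46, 108], [41, 108], [40, 110], [45, 111], [44, 112], [42, 113], [40, 114], [39, 115]]
top 0 []
```

>>> send_rows([
  [[-0.1, 0, -0.2, 0, 0], [-0.1, 0, -0.2, 0, 0], [-0.1, 0, -0.2, 0, 0], [-0.4, 0, 0, 0, 0], [-0.4, 0, 0, 0, 0]],
])

```text
time_s: 6.43
ee_pos: [504.8, 121.0, 142.0]
ee_rot: [180.0, -0.1, 21.7]
force: [-0.5, 0.2, -1.3]
gripper_width: 25.8
gripper_force: 6.0
```

>>> send_rows([
  [[-0.3, 0, 0, 0, 0], [-0.15, 0, 0, 0, 0], [0.15, 0, 0.25, 0, 0], [0.19, 0, 0.3, 0, 0], [0, 0, 0, 0, 0]],
])

```text
time_s: 6.85
ee_pos: [501.6, 119.9, 116.5]
ee_rot: [-180.0, 0.1, 21.7]
force: [0.1, -0.0, -1.4]
gripper_width: 25.5
gripper_force: 6.0
```

```bash
cat > tilt.py <<'E'
from loc import *
import sys
yl=float(sys.argv[1]);env.state()
d=snap('scene','t'+sys.argv[2]);s=env.state();p=L(s['ee_pos']);print('tcp',p,s['force'],s['time_s'])
P=cloud(d).reshape(-1,3);x=(P[:,:2]-O)@CX;y=(P[:,:2]-O)@CY
m=(abs(y-yl)<7)&(x>-28)&(x<50)&(P[:,2]>90)&(P[:,2]<p[2]-1)
q=np.c_[x,y,P[:,2]][m]
t=np.radians(32);u=np.c_[np.cos(t)*q[:,0]+np.sin(t)*(q[:,2]-81),q[:,1],-np.sin(t)*q[:,0]+np.cos(t)*(q[:,2]-81)]
u=u[(u[:,0]>2)&(u[:,0]<26)&(u[:,2]>3)&(u[:,2]<50)]
print(len(u),'slope frame u,y,h');print(u[np.argsort(u[:,2])].round(1).tolist())
k=np.polyfit(u[:,2],u[:,0],1);print('side x at h=0,30:',np.polyval(k,[0,30]),'tilt err deg',np.degrees(np.arctan(k[0])))
im=d['pixels'][110:220,330:450,::-1]
cv2.imwrite(f'pics/t{sys.argv[2]}c.png',cv2.resize(im,(600,550),interpolation=cv2.INTER_CUBIC))
E
python3 tilt.py -58 1
```

```text
tcp [-25.9 -57.7 117.1] [-0.14823117 -0.32077647 -0.51965244] 6.9
36 slope frame u,y,h
[[11.2, -55.1, 4.1], [10.2, -63.3, 5.1], [12.3, -60.0, 6.5], [9.6, -55.8, 7.9], [11.9, -63.4, 8.3], [4.0, -63.0, 8.9], [8.7, -63.9, 8.9], [10.7, -60.6, 10.3], [12.9, -57.5, 11.7], [10.7, -64.4, 12.2], [9.2, -52.2, 12.6], [11.3, -59.7, 13.0], [10.8, -63.0, 14.7], [9.6, -56.4, 14.8], [9.8, -60.5, 16.8], [13.8, -59.1, 19.0], [8.8, -52.5, 19.4], [12.9, -62.0, 20.5], [9.9, -62.7, 21.2], [6.9, -63.5, 21.9], [10.5, -58.0, 22.0], [10.9, -53.0, 22.7], [10.7, -56.7, 24.6], [12.8, -64.1, 24.9], [9.0, -64.0, 25.2], [9.8, -59.5, 26.1], [12.8, -57.2, 27.9], [9.6, -63.1, 28.0], [9.8, -58.0, 28.6], [8.9, -51.8, 28.8], [10.0, -62.0, 30.6], [12.4, -59.1, 32.1], [9.1, -64.8, 32.1], [11.3, -61.7, 33.5], [9.7, -63.9, 34.8], [5.4, -63.3, 35.0]]
side x at h=0,30: [10.57716061 10.03672241] tilt err deg -1.032049286775935
```

View pics/t1c.png

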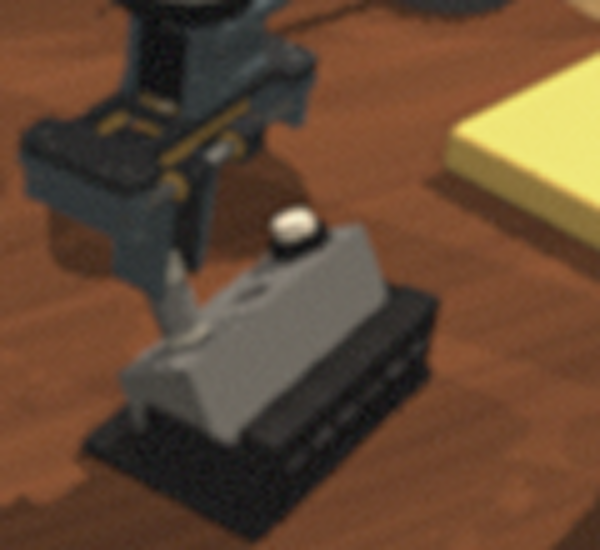

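The cell tilts about 32° with its lower end just above well 0 at crop (190,335), perhaps 1 mm downslope. I'll shift it 1 mm up the slope and go in gently.

>>> send_rows([
  [[0.02, 0, -0.013, 0, 0], [0.03, 0, 0.05, 0, 0], [0.03, 0, 0.05, 0, 0], [0.03, 0, 0.05, 0, 0], [0, 0, 0, 0, 0]],
])

```text
time_s: 7.32
ee_pos: [505.0, 121.2, 112.9]
ee_rot: [-180.0, 0.0, 21.7]
force: [0.5, 0.0, -0.6]
gripper_width: 25.6
gripper_force: 6.0
```

>>> send_rows([
  [[0.026, 0, 0.042, 0, 0], [0.026, 0, 0.042, 0, 0], [0, 0, 0, 0, 0], [0, 0, 0, 0, 0]],
])

```text
time_s: 7.65
ee_pos: [506.9, 121.9, 109.8]
ee_rot: [-180.0, -0.0, 21.7]
force: [0.5, 0.1, -1.0]
gripper_width: 25.5
gripper_force: 6.0
```

```bash
python3 tilt.py -58 2 | grep -v '^\[\['
```

```text
tcp [-19.8 -57.9 109.9] [ 0.18524097  0.32297446 -1.22454573] 7.7
28 slope frame u,y,h
side x at h=0,30: [11.22334049 11.36161268] tilt err deg 0.2640785535764633
```

>>> send_rows([
  [[0.026, 0, 0.042, 0, 0], [0.026, 0, 0.042, 0, 0], [0.026, 0, 0.042, 0, 0], [0.026, 0, 0.042, 0, 0], [0, 0, 0, 0, 0]],
])

```text
time_s: 8.12
ee_pos: [510.8, 123.5, 102.8]
ee_rot: [-180.0, 0.0, 21.7]
force: [-0.4, -0.3, -0.8]
gripper_width: 25.5
gripper_force: 6.0
```

```bash
python3 tilt.py -58 3 | grep -v '^\[\['
```

```text
tcp [-15.7 -57.8 102.9] [-0.59294864  0.17664547 -0.9009895 ] 8.1667
15 slope frame u,y,h
side x at h=0,30: [10.47933887 11.05765771] tilt err deg 1.1043708390679994
```

Still free at about 12 mm deep. I'll go 9 mm further and let go.

>>> send_rows([
  [[0.026, 0, 0.042, 0, 0], [0.026, 0, 0.042, 0, 0], [0.026, 0, 0.042, 0, 0], [0.026, 0, 0.042, 0, 0], [0, 0, 0, 0, 0]],
])

```text
time_s: 8.58
ee_pos: [514.6, 125.0, 96.1]
ee_rot: [-180.0, 0.0, 21.7]
force: [-0.3, -0.3, -0.6]
gripper_width: 25.3
gripper_force: 6.0
```

```bash
python3 tilt.py -58 4 | grep -v '^\[\['
```

```text
tcp [-11.6 -57.8  96.2] [ 1.85270354e-04 -5.82450338e-01 -4.74318073e-01] 8.6333
7 slope frame u,y,h
side x at h=0,30: [13.49816622  8.69360212] tilt err deg -9.09877593095652
```

View pics/t4c.png

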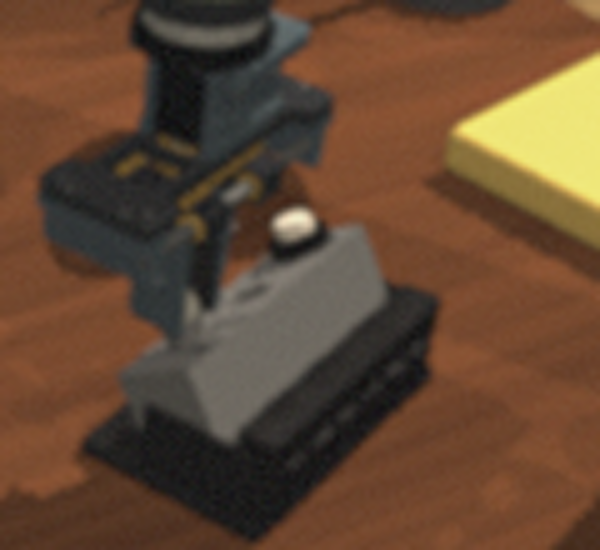

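The cell is about 20 mm into well 0 with no side force. Next I release it and draw back along the bore.

>>> send_rows([
  [[0, 0, 0, 0, 0.45], [0, 0, 0, 0, 0.45], [0, 0, 0, 0, 0.45], [0, 0, 0, 0, 0.45], [0, 0, 0, 0, 0.45]],
])

```text
time_s: 9.05
ee_pos: [514.7, 125.0, 96.6]
ee_rot: [-180.0, -0.0, 21.7]
force: [0.1, 0.4, -0.1]
gripper_width: 41.0
gripper_force: 0.0
```

>>> send_rows([
  [[-0.2, 0, -0.32, 0, 0.45], [-0.26, 0, -0.42, 0, 0.45], [-0.26, 0, -0.42, 0, 0.2], [0, 0, 0, 0, 0], [0, 0, 0, 0, 0]],
])

```text
time_s: 9.47
ee_pos: [488.3, 114.4, 143.6]
ee_rot: [180.0, -0.1, 21.7]
force: [-0.3, 0.0, -0.3]
gripper_width: 24.0
gripper_force: 0.0
```

```bash
cat > chk.py <<'E'
from loc import *
import sys
tag=sys.argv[1]
d=snap('scene','c'+tag);e=snap('top','d'+tag);s=env.state();print('tcp',L(s['ee_pos']),s['ee_rot'].round(1),s['gripper_width'],s['force'].round(1),s['time_s'])
t=np.radians(32)
for f,g in((d,'scene'),(e,'top')):
  P=cloud(f).reshape(-1,3);x=(P[:,:2]-O)@CX;y=(P[:,:2]-O)@CY
  u=np.cos(t)*x+np.sin(t)*(P[:,2]-81);h=-np.sin(t)*x+np.cos(t)*(P[:,2]-81)
  for yc in(-58,4):
    m=(np.hypot(u,y-yc)<40)&(h>5)&(h<30);m2=(np.hypot(u,y-yc)<11)&(abs(h)<40);m3=(np.hypot(u,y-yc)>18)&(np.hypot(u,y-yc)<24)&(abs(h)<8)
    print(g,yc,m.sum(),'h mouth',np.percentile(h[m2],[20,50,80]).round(1) if m2.any() else '','face',np.median(h[m3]).round(1) if m3.any() else '')
r=lambda im,b:cv2.resize(im['pixels'][b[1]:b[3],b[0]:b[2],::-1],(400,360),interpolation=cv2.INTER_CUBIC)
cv2.imwrite(f'pics/chk{tag}.png',np.hstack([r(d,(340,125,430,206)),r(e,(205,165,305,255))]))
E
python3 chk.py 1
```

```text
tcp [-40.3 -57.8 142.2] [-180.     0.    21.7] 15.998621207139653 [ 0.2  0.3 -0. ] 9.5667
scene -58 31 h mouth [ 4.5  9.2 11.7] face -0.3
scene 4 0 h mouth [-3.4 -3.4 -3.4] face -0.1
top -58 0 h mouth  face 
top 4 0 h mouth  face
```

View pics/chk1.png

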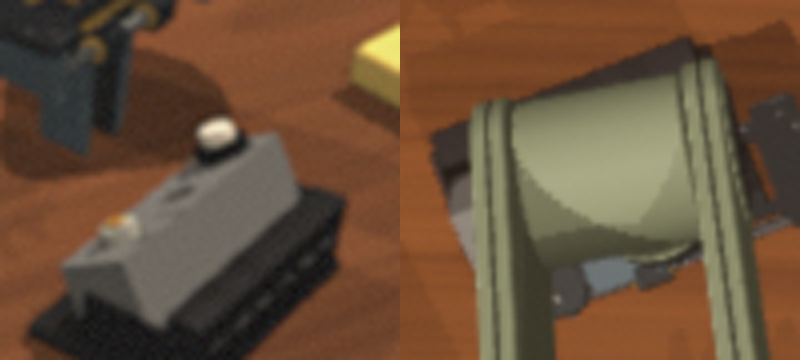

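Cell a stands about 10 mm proud in well 0, nub up at crop (120,222). Now I push it down with the shut fingertips.

>>> send_rows([
  [[0.1, 0, 0.3, 0, 0], [0.13, 0, 0.4, 0, 0], [0.12, 0, 0.3, 0, 0], [0.05, 0, 0.15, 0, 0], [0, 0, 0, 0, 0]],
], squeeze=20)

```text
time_s: 9.98
ee_pos: [501.9, 120.2, 94.6]
ee_rot: [-180.0, 0.2, 21.7]
force: [-1.0, 0.6, -0.4]
gripper_width: 0.5
gripper_force: 0.0
```

>>> send_rows([
  [[0.026, 0, 0.042, 0, 0], [0.026, 0, 0.042, 0, 0], [0, 0, 0, 0, 0]],
])

```text
time_s: 10.23
ee_pos: [504.9, 121.1, 93.7]
ee_rot: [180.0, -0.0, 21.7]
force: [-0.9, -0.7, 0.5]
gripper_width: 0.3
gripper_force: 0.0
```

>>> send_rows([
  [[0.026, 0, 0.042, 0, 0], [0, 0, 0, 0, 0]],
])

```text
time_s: 10.4
ee_pos: [505.8, 121.4, 92.3]
ee_rot: [180.0, -0.1, 21.7]
force: [-0.5, 0.1, 2.9]
gripper_width: 0.6
gripper_force: 1.0
```

>>> send_rows([
  [[0.026, 0, 0.042, 0, 0], [0, 0, 0, 0, 0]],
])

```text
time_s: 10.57
ee_pos: [506.7, 121.8, 90.8]
ee_rot: [180.0, -0.0, 21.7]
force: [-1.1, -0.9, 5.1]
gripper_width: 0.3
gripper_force: 2.6
```

>>> send_rows([
  [[0.026, 0, 0.042, 0, 0], [0, 0, 0, 0, 0]],
])

```text
time_s: 10.73
ee_pos: [507.7, 122.1, 89.2]
ee_rot: [180.0, -0.0, 21.7]
force: [-0.6, -0.5, 5.5]
gripper_width: 0.3
gripper_force: 2.8
```

>>> send_rows([
  [[0.026, 0, 0.042, 0, 0], [0, 0, 0, 0, 0]],
])

```text
time_s: 10.9
ee_pos: [508.7, 122.5, 87.5]
ee_rot: [180.0, -0.0, 21.7]
force: [-1.5, -0.2, 5.0]
gripper_width: 0.7
gripper_force: 2.8
```

>>> send_rows([
  [[0.02, 0, 0.03, 0, 0], [0, 0, 0, 0, 0]],
])

```text
time_s: 11.07
ee_pos: [509.3, 122.8, 86.4]
ee_rot: [180.0, -0.0, 21.7]
force: [-1.4, -0.0, 5.2]
gripper_width: 0.7
gripper_force: 2.8
```

>>> send_rows([
  [[0.02, 0, 0.03, 0, 0], [0, 0, 0, 0, 0]],
])

```text
time_s: 11.23
ee_pos: [510.1, 123.1, 85.2]
ee_rot: [180.0, -0.0, 21.7]
force: [-2.2, -0.9, 6.3]
gripper_width: 0.3
gripper_force: 2.8
```

```bash
python3 chk.py 2 | grep -v top
```

```text
tcp [-16.5 -57.9  85.2] [180.   -0.   21.7] 0.4964073796946832 [-2.4 -0.6  5.2] 11.3333
scene -58 75 h mouth [ 1.5  7.3 17.6] face -0.5
scene 4 1 h mouth  face -0.0
```

>>> send_rows([
  [[0.013, 0, 0.021, 0, 0], [0, 0, 0, 0, 0]],
])

```text
time_s: 11.5
ee_pos: [510.5, 123.3, 84.3]
ee_rot: [180.0, -0.0, 21.7]
force: [-1.8, -0.7, 5.0]
gripper_width: 0.4
gripper_force: 2.9
```

>>> send_rows([
  [[0.013, 0, 0.021, 0, 0], [0, 0, 0, 0, 0]],
])

```text
time_s: 11.67
ee_pos: [510.9, 123.4, 83.7]
ee_rot: [180.0, -0.0, 21.7]
force: [-3.5, -1.0, 6.7]
gripper_width: 0.6
gripper_force: 3.6
```

Force is starting to rise (about 7.6 N). I'll take another small step.

>>> send_rows([
  [[0.013, 0, 0.021, 0, 0], [0, 0, 0, 0, 0]],
])

```text
time_s: 11.83
ee_pos: [511.0, 123.5, 83.4]
ee_rot: [180.0, 0.0, 21.7]
force: [-4.3, -1.9, 12.2]
gripper_width: 0.5
gripper_force: 6.3
```

>>> send_rows([
  [[0.007, 0, 0.011, 0, 0], [0, 0, 0, 0, 0]],
])

```text
time_s: 12.0
ee_pos: [511.1, 123.5, 83.3]
ee_rot: [180.0, 0.0, 21.7]
force: [-5.6, -1.6, 13.8]
gripper_width: 0.1
gripper_force: 7.4
```

>>> send_rows([
  [[-0.13, 0, -0.21, 0, 0], [-0.26, 0, -0.42, 0, 0], [-0.39, 0, -0.63, 0, 0], [0, 0, 0, 0, 0]],
], squeeze=6)

```text
time_s: 12.33
ee_pos: [482.7, 112.0, 135.6]
ee_rot: [179.9, -0.3, 21.7]
force: [1.3, -0.1, 0.6]
gripper_width: 0.3
gripper_force: 0.0
```

```bash
python3 chk.py 3 | grep -v top
python3 - <<'E'
from loc import *
from plan import plan
c=W(-45.9,-58);plan(509.7,-286.4,110,21.7,11,0.5,dict(ee_pos=[*c,131],ee_rot=[0,0,21.7]))
# re-measure nub b
D=dict(np.load('pics/c3.npz'));hs=cv2.cvtColor(D['pixels'],cv2.COLOR_RGB2HSV)
m=((hs[...,0]>10)&(hs[...,0]<26)&(hs[...,1]>110)&(hs[...,2]>170)).astype(np.uint8);m[:205]=0;m[240:]=0;m[:,:215]=0;m[:,295:]=0
N,l,st,ce=cv2.connectedComponentsWithStats(m)
for i in range(1,N):print(st[i,4],ce[i].round(1),hit(D,*ce[i],57).round(1))
E
```

```text
tcp [-45.5 -58.  132.9] [180.   -0.2  21.7] 0.5953706666003905 [1.2 0.1 0.3] 12.4333
scene -58 0 h mouth [-0.9  0.4  1.8] face -0.0
scene 4 0 h mouth [-2.7 -2.7 -2.7] face 0.1
[[-0.28, 0.86, 0.05, -0.0, 0.5], [-0.28, 0.86, 0.05, -0.0, 0.5], [-0.28, 0.87, 0.05, -0.0, 0.5], [-0.28, 0.86, 0.05, -0.0, 0.5], [-0.28, 0.87, 0.05, -0.0, 0.5]]
[[-0.28, 0.86, 0.05, -0.0, 0.5], [-0.28, 0.87, 0.04, -0.0, 0.5], [-0.27, 0.86, 0.05, -0.0, 0.5], [-0.28, 0.87, 0.05, -0.0, 0.5], [-0.27, 0.86, 0.04, -0.0, 0.5]]
[[-0.28, 0.87, 0.05, -0.0, 0.5]]
4 [283.5 214.5] [ 531.9 -140.9   57. ]
```

Cell a is flush (measured height 0.4 mm). Now for cell b.

>>> send_rows([
  [[-0.28, 0.86, 0.05, 0, 0.5], [-0.28, 0.86, 0.05, 0, 0.5], [-0.28, 0.87, 0.05, 0, 0.5], [-0.28, 0.86, 0.05, 0, 0.5], [-0.28, 0.87, 0.05, 0, 0.5]],
])

```text
time_s: 12.85
ee_pos: [494.3, -70.4, 120.7]
ee_rot: [-180.0, 0.1, 21.7]
force: [0.7, 0.2, -0.5]
gripper_width: 31.2
gripper_force: 0.0
```

>>> send_rows([
  [[-0.28, 0.86, 0.05, 0, 0.5], [-0.28, 0.87, 0.04, 0, 0.5], [-0.27, 0.86, 0.05, 0, 0.5], [-0.28, 0.87, 0.05, 0, 0.5], [-0.27, 0.86, 0.04, 0, 0.5]],
])

```text
time_s: 13.27
ee_pos: [506.7, -251.7, 111.2]
ee_rot: [-179.9, 0.1, 21.7]
force: [0.4, -0.2, 0.1]
gripper_width: 45.8
gripper_force: 0.0
```

>>> send_rows([
  [[-0.28, 0.87, 0.05, 0, 0.5], [0, 0, 0, 0, 0.5], [0, 0, 0, 0, 0.5], [0, 0, 0, 0, 0.5]],
])

```text
time_s: 13.6
ee_pos: [509.0, -285.9, 109.3]
ee_rot: [-179.9, 0.1, 21.7]
force: [-0.2, 0.5, 0.1]
gripper_width: 45.7
gripper_force: 0.0
```

>>> send_rows([
  [[0, 0, 0.5, 0, 0.5], [0, 0, 0.5, 0, 0.5], [0, 0, 0.4, 0, 0.5], [0, 0, 0.3, 0, 0.5], [0, 0, 0, 0, 0.5]],
])

```text
time_s: 14.02
ee_pos: [507.7, -283.6, 39.9]
ee_rot: [-179.7, 0.2, 21.8]
force: [0.3, 0.2, -0.9]
gripper_width: 45.6
gripper_force: 0.0
```

>>> send_rows([
  [[0, 0, 0, 0, 0.5], [0, 0, 0, 0, 0], [0, 0, 0, 0, 0], [0, 0, 0, 0, 0], [0, 0, 0, 0, 0]],
])

```text
time_s: 14.43
ee_pos: [510.0, -286.6, 43.5]
ee_rot: [179.9, -0.1, 21.7]
force: [-0.2, 0.6, 1.8]
gripper_width: 25.7
gripper_force: 6.0
```

>>> send_rows([
  [[0, 0, 0, 0, 0], [0, 0, -0.3, 0, 0], [0, 0, -0.6, 0, 0], [0, 0, -0.6, 0, 0], [0, 0, 0, 0, 0]],
])

```text
time_s: 14.85
ee_pos: [512.0, -288.0, 107.1]
ee_rot: [179.6, -0.3, 21.7]
force: [0.5, -0.3, -0.4]
gripper_width: 25.4
gripper_force: 6.0
```

Run:
```python
from loc import *
from plan import plan
s=env.state();print(s['ee_pos'],s['gripper_width'],s['force'],s['time_s'])
plan(*W(70,4),150,21.7,13,0,dict(ee_pos=[509.7,-286.4,102],ee_rot=[0,0,21.7]))
```

```text
[ 512.033345   -288.02677767  107.05583304] 25.35050197645568 [ 0.51996855 -0.33471331 -0.43810068] 14.85
[[0.46, -0.85, -0.09, -0.0, 0], [0.46, -0.85, -0.09, -0.0, 0], [0.46, -0.85, -0.09, -0.0, 0], [0.46, -0.85, -0.09, -0.0, 0], [0.46, -0.85, -0.09, -0.0, 0]]
[[0.46, -0.85, -0.09, -0.0, 0], [0.46, -0.85, -0.09, -0.0, 0], [0.46, -0.85, -0.1, -0.0, 0], [0.45, -0.85, -0.09, -0.0, 0], [0.46, -0.85, -0.1, -0.0, 0]]
[[0.45, -0.85, -0.09, -0.0, 0], [0.46, -0.85, -0.1, -0.0, 0], [0.45, -0.86, -0.09, -0.0, 0]]
```

>>> send_rows([
  [[0.46, -0.85, -0.24, 0, 0], [0.46, -0.85, -0.24, 0, 0], [0.46, -0.85, -0.24, 0, 0], [0.46, -0.85, -0.24, 0, 0], [0.46, -0.85, -0.24, 0, 0]],
])

```text
time_s: 15.27
ee_pos: [531.5, -92.9, 150.2]
ee_rot: [-180.0, 0.1, 21.6]
force: [0.9, 0.3, -1.4]
gripper_width: 25.5
gripper_force: 6.0
```

>>> send_rows([
  [[0.46, -0.85, 0, 0, 0], [0.46, -0.85, 0, 0, 0], [0.46, -0.85, 0, 0, 0], [0.45, -0.85, 0, 0, 0], [0.46, -0.85, 0, 0, 0]],
])

```text
time_s: 15.68
ee_pos: [553.8, 99.1, 149.8]
ee_rot: [-180.0, 0.1, 21.7]
force: [0.9, 0.6, -0.6]
gripper_width: 25.5
gripper_force: 6.0
```

>>> send_rows([
  [[0.45, -0.85, 0, 0, 0], [0.46, -0.85, 0, 0, 0], [0.45, -0.86, 0, 0, 0], [0, 0, 0, 0, 0], [0, 0, 0, 0, 0]],
])

```text
time_s: 16.1
ee_pos: [566.6, 214.2, 149.3]
ee_rot: [180.0, 0.1, 21.9]
force: [0.0, -0.9, -1.1]
gripper_width: 25.4
gripper_force: 6.0
```

>>> send_rows([
  [[0, 0, 0, 0, 0], [-0.15, 0, 0.25, 0, 0], [-0.15, 0, 0.3, 0, 0], [-0.15, 0, 0.3, 0, 0], [0, 0, 0, 0, 0]],
])

```text
time_s: 16.52
ee_pos: [547.9, 203.1, 114.3]
ee_rot: [180.0, 0.4, 21.6]
force: [-0.3, -0.0, -0.8]
gripper_width: 25.6
gripper_force: 6.0
```

>>> send_rows([
  [[-0.1, 0, 0, 0, 0], [-0.1, 0, 0, 0, 0], [-0.1, 0, 0, 0, 0], [-0.1, 0, 0, 0, 0], [-0.1, 0, 0, 0, 0]],
])

```text
time_s: 16.93
ee_pos: [532.2, 198.5, 117.5]
ee_rot: [180.0, -0.1, 21.7]
force: [0.6, 0.2, -0.6]
gripper_width: 25.5
gripper_force: 6.0
```

>>> send_rows([
  [[-0.08, 0, 0, 0, 0], [-0.08, 0, 0, 0, 0], [-0.05, 0, 0, 0, 0], [-0.04, 0, 0, 0, 0], [0, 0, 0, 0, 0]],
])

```text
time_s: 17.35
ee_pos: [522.4, 194.9, 116.6]
ee_rot: [-180.0, -0.0, 21.7]
force: [1.3, 0.6, -1.1]
gripper_width: 25.6
gripper_force: 6.0
```

```bash
python3 -c "
from loc import *
s=env.state();print(L(s['ee_pos']),s['force'],s['gripper_width'])"
```

```text
[ 21.6   4.3 116.6] [ 1.31928672  0.57129607 -1.07707415] 25.58629484680919
```

>>> send_rows([
  [[-0.1, 0, -0.2, 0, 0], [-0.1, 0, -0.2, 0, 0], [-0.1, 0, -0.2, 0, 0], [-0.4, 0, 0, 0, 0], [-0.4, 0, 0, 0, 0]],
])

```text
time_s: 17.77
ee_pos: [481.7, 178.6, 141.9]
ee_rot: [-180.0, -0.1, 21.7]
force: [0.1, -1.1, -1.5]
gripper_width: 25.7
gripper_force: 6.0
```

>>> send_rows([
  [[-0.3, 0, 0, 0, 0], [-0.15, 0, 0, 0, 0], [0.15, 0, 0.25, 0, 0], [0.21, 0, 0.29, 0, 0], [0, 0, 0, 0, 0]],
])

```text
time_s: 18.18
ee_pos: [479.5, 177.7, 116.9]
ee_rot: [-180.0, 0.1, 21.7]
force: [-0.0, 1.0, -0.6]
gripper_width: 25.7
gripper_force: 6.0
```

>>> send_rows([
  [[0, 0, 0, 0, 0]],
])

```text
time_s: 18.27
ee_pos: [478.9, 177.5, 117.8]
ee_rot: [-180.0, 0.1, 21.7]
force: [0.4, -0.5, -1.7]
gripper_width: 25.3
gripper_force: 6.0
```

```bash
python3 tilt.py 4 5 | grep -v '^\[\['
```

```text
tcp [-25.4   4.2 118.2] [ 0.60967435  0.10896951 -1.01088353] 18.3167
24 slope frame u,y,h
side x at h=0,30: [10.75878639 12.02486531] tilt err deg 2.4165985979386133
```

>>> send_rows([
  [[0.03, 0.004, 0.05, 0, 0], [0.03, 0, 0.05, 0, 0], [0.03, 0, 0.05, 0, 0], [0, 0, 0, 0, 0]],
])

```text
time_s: 18.65
ee_pos: [481.9, 178.5, 112.7]
ee_rot: [-180.0, 0.0, 21.7]
force: [-0.1, -1.1, -0.9]
gripper_width: 25.9
gripper_force: 6.0
```

>>> send_rows([
  [[0.026, 0, 0.042, 0, 0], [0.026, 0, 0.042, 0, 0], [0, 0, 0, 0, 0], [0, 0, 0, 0, 0]],
])

```text
time_s: 18.98
ee_pos: [483.7, 179.3, 109.6]
ee_rot: [-180.0, 0.0, 21.7]
force: [0.2, 0.2, -1.5]
gripper_width: 25.6
gripper_force: 6.0
```

>>> send_rows([
  [[0.026, 0, 0.042, 0, 0], [0.026, 0, 0.042, 0, 0], [0, 0, 0, 0, 0]],
])

```text
time_s: 19.23
ee_pos: [485.7, 180.0, 106.0]
ee_rot: [-180.0, 0.0, 21.7]
force: [-0.3, -0.2, -0.6]
gripper_width: 26.0
gripper_force: 6.0
```

```bash
python3 tilt.py 4 6 | grep -v '^\[\['
```

```text
tcp [-18.1   4.  106.1] [-0.25002396  0.51739085 -0.73434134] 19.2833
20 slope frame u,y,h
side x at h=0,30: [11.96141146  9.90969498] tilt err deg -3.912397643725445
```

Free so far, so I'll carry on, release and retract as before.

>>> send_rows([
  [[0.026, 0, 0.042, 0, 0], [0.026, 0, 0.042, 0, 0], [0.026, 0, 0.042, 0, 0], [0, 0, 0, 0, 0]],
])

```text
time_s: 19.62
ee_pos: [488.6, 181.2, 100.9]
ee_rot: [-180.0, 0.0, 21.7]
force: [-0.2, 0.6, -1.0]
gripper_width: 25.9
gripper_force: 6.0
```

>>> send_rows([
  [[0.026, 0, 0.042, 0, 0], [0.026, 0, 0.042, 0, 0], [0.026, 0, 0.042, 0, 0], [0, 0, 0, 0, 0], [0, 0, 0, 0, 0]],
])

```text
time_s: 20.03
ee_pos: [491.5, 182.3, 96.1]
ee_rot: [-180.0, 0.0, 21.7]
force: [1.0, 0.5, -0.8]
gripper_width: 25.3
gripper_force: 6.0
```

```bash
python3 -c "
from loc import *
s=env.state();print(L(s['ee_pos']),s['force'],s['gripper_width'])"
```

```text
[-11.8   4.   96.1] [ 0.98818761  0.4922486  -0.79755575] 25.303534910082295
```

>>> send_rows([
  [[0, 0, 0, 0, 0.45], [0, 0, 0, 0, 0.45], [0, 0, 0, 0, 0.45], [0, 0, 0, 0, 0.45], [0, 0, 0, 0, 0.45]],
])

```text
time_s: 20.45
ee_pos: [491.5, 182.4, 96.4]
ee_rot: [-180.0, -0.0, 21.7]
force: [0.2, 0.2, 0.1]
gripper_width: 41.4
gripper_force: 0.0
```

>>> send_rows([
  [[-0.2, 0, -0.32, 0, 0.45], [-0.26, 0, -0.42, 0, 0.45], [-0.26, 0, -0.42, 0, 0.2], [0, 0, 0, 0, 0], [0, 0, 0, 0, 0]],
])

```text
time_s: 20.87
ee_pos: [465.2, 171.9, 143.4]
ee_rot: [180.0, -0.2, 21.7]
force: [-0.0, -0.0, -0.2]
gripper_width: 24.1
gripper_force: 0.0
```

```bash
python3 chk.py 4
```

```text
tcp [-40.5   4.  142. ] [-180.     0.    21.7] 16.109896091950503 [-0.3 -0.1 -0.5] 20.9667
scene -58 0 h mouth [-0.2  0.4  2.3] face -0.1
scene 4 27 h mouth [ 1.2  7.6 10.4] face 0.1
top -58 1 h mouth  face -1.3
top 4 1 h mouth  face 0.5
```

View pics/chk4.png

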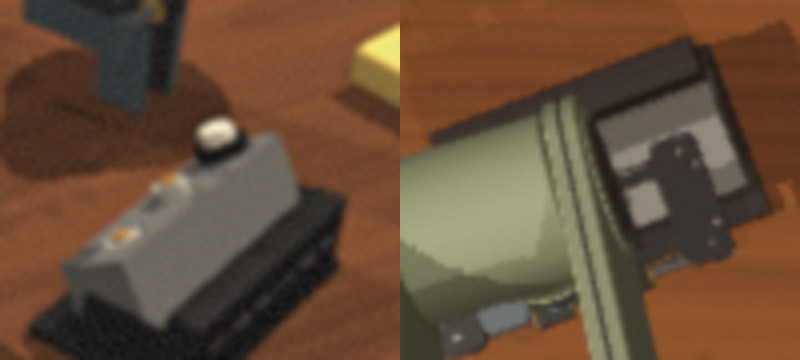

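Cell a is flush at crop (122,237), and cell b stands proud in well 1 at (170,187). Now I push b the same way.

>>> send_rows([
  [[0.1, 0, 0.3, 0, 0], [0.13, 0, 0.4, 0, 0], [0.12, 0, 0.3, 0, 0], [0.05, 0, 0.15, 0, 0], [0, 0, 0, 0, 0]],
], squeeze=20)

```text
time_s: 21.38
ee_pos: [478.9, 177.4, 94.4]
ee_rot: [-180.0, 0.2, 21.7]
force: [0.4, 0.1, -0.4]
gripper_width: 0.4
gripper_force: 0.0
```

>>> send_rows([
  [[0.026, 0, 0.042, 0, 0], [0.026, 0, 0.042, 0, 0], [0.026, 0, 0.042, 0, 0], [0, 0, 0, 0, 0]],
])

```text
time_s: 21.72
ee_pos: [482.6, 178.8, 92.1]
ee_rot: [-180.0, -0.0, 21.7]
force: [-1.3, -1.3, 3.0]
gripper_width: 0.6
gripper_force: 1.2
```

>>> send_rows([
  [[0.026, 0, 0.042, 0, 0], [0.026, 0, 0.042, 0, 0], [0, 0, 0, 0, 0]],
])

```text
time_s: 21.97
ee_pos: [484.5, 179.6, 88.9]
ee_rot: [-180.0, -0.0, 21.7]
force: [-1.3, -0.4, 5.4]
gripper_width: 0.4
gripper_force: 2.6
```

>>> send_rows([
  [[0.026, 0, 0.042, 0, 0], [0.02, 0, 0.03, 0, 0], [0, 0, 0, 0, 0]],
])

```text
time_s: 22.22
ee_pos: [486.2, 180.2, 86.1]
ee_rot: [-180.0, -0.0, 21.7]
force: [-1.9, -1.0, 4.4]
gripper_width: 0.6
gripper_force: 2.7
```

>>> send_rows([
  [[0.02, 0, 0.03, 0, 0], [0, 0, 0, 0, 0]],
])

```text
time_s: 22.38
ee_pos: [486.9, 180.5, 84.9]
ee_rot: [-180.0, -0.0, 21.7]
force: [-2.3, -0.4, 5.3]
gripper_width: 0.5
gripper_force: 2.8
```

>>> send_rows([
  [[0.013, 0, 0.021, 0, 0], [0, 0, 0, 0, 0]],
])

```text
time_s: 22.55
ee_pos: [487.3, 180.7, 84.1]
ee_rot: [-180.0, -0.0, 21.7]
force: [-1.9, -0.7, 5.8]
gripper_width: 0.4
gripper_force: 2.9
```

>>> send_rows([
  [[0.013, 0, 0.021, 0, 0], [0, 0, 0, 0, 0]],
])

```text
time_s: 22.72
ee_pos: [487.6, 180.8, 83.6]
ee_rot: [-180.0, -0.0, 21.7]
force: [-2.8, -1.2, 8.8]
gripper_width: 0.4
gripper_force: 4.3
```

>>> send_rows([
  [[0.01, 0, 0.016, 0, 0], [0, 0, 0, 0, 0]],
])

```text
time_s: 22.88
ee_pos: [487.7, 180.8, 83.4]
ee_rot: [-180.0, 0.0, 21.7]
force: [-4.3, -1.2, 11.6]
gripper_width: 0.4
gripper_force: 6.0
```

>>> send_rows([
  [[0.007, 0, 0.011, 0, 0], [0, 0, 0, 0, 0]],
])

```text
time_s: 23.05
ee_pos: [487.8, 180.9, 83.2]
ee_rot: [180.0, 0.0, 21.7]
force: [-5.3, -2.1, 13.2]
gripper_width: 1.1
gripper_force: 7.6
```

>>> send_rows([
  [[-0.13, 0, -0.21, 0, 0], [-0.2, 0, -0.32, 0, 0], [-0.2, 0, -0.32, 0, 0], [0, 0, 0, 0, 0], [0, 0, 0, 0, 0]],
])

```text
time_s: 23.47
ee_pos: [469.2, 173.5, 116.1]
ee_rot: [180.0, -0.1, 21.7]
force: [-0.4, 0.6, 0.3]
gripper_width: 0.3
gripper_force: 0.0
```

```bash
python3 chk.py 5|grep -v top
python3 - <<'E'
from loc import *
t=np.radians(32);s=env.state();print(L(s['ee_pos']))
for n in('scene0','top0','c3','c4'):
  f=dict(np.load(f'pics/{n}.npz'));P=cloud(f).reshape(-1,3);c=f['pixels'].reshape(-1,3).mean(1);x=(P[:,:2]-O)@CX;y=(P[:,:2]-O)@CY
  u=np.cos(t)*x+np.sin(t)*(P[:,2]-81);h=-np.sin(t)*x+np.cos(t)*(P[:,2]-81);r=np.hypot(u,y-67)
  m=(r<9)&(c>130);print(n,'white h',np.median(h[m]).round(1),'centre',np.median(u[m&(h>15)]).round(1),np.median(y[m&(h>15)]).round(1),[ (a,np.median(h[(abs(r-a)<1)&(c<70)]).round(1)) for a in(13,15,17,19) if ((abs(r-a)<1)&(c<70)).any()])
E
```

```text
tcp [-36.1   4.  115. ] [-180.    -0.    21.7] 0.675770842689626 [-0.4  1.  -0.8] 23.5667
scene -58 0 h mouth [0.  0.5 2.4] face -0.3
scene 4 0 h mouth [-0.2  0.7  2.3] face -0.1
[-36.1   4.  115. ]
scene0 white h 21.4 centre 2.6 66.8 [(13, np.float64(-980.2)), (15, np.float64(-979.7)), (17, np.float64(-969.8)), (19, np.float64(-972.1))]
top0 white h 21.2 centre -0.2 66.3 [(13, np.float64(11.5)), (15, np.float64(12.1)), (17, np.float64(11.7)), (19, np.float64(9.0))]
c3 white h 21.5 centre 0.7 64.7 [(13, np.float64(-985.6)), (15, np.float64(-977.5)), (17, np.float64(-970.7)), (19, np.float64(-974.2))]
c4 white h 21.7 centre 1.4 63.5 [(13, np.float64(-981.5)), (15, np.float64(-978.1)), (17, np.float64(-971.4)), (19, np.float64(-974.0))]
```

Both cells are flush, and the button housing is only 12 mm high, so there is room to press. Next is the start button.

>>> send_rows([
  [[0, -0.5, 0, 0, 0], [0, -0.6, 0, 0, 0], [0, -0.475, 0, 0, 0], [0, 0, 0, 0, 0], [0, 0, 0, 0, 0]],
])

```text
time_s: 23.98
ee_pos: [445.2, 232.2, 114.6]
ee_rot: [180.0, 0.1, 21.8]
force: [0.1, -0.8, -0.1]
gripper_width: 0.7
gripper_force: 0.0
```

>>> send_rows([
  [[0.08, 0, 0.16, 0, 0], [0.09, 0, 0.16, 0, 0], [0, 0, 0, 0, 0], [0, 0, 0, 0, 0]],
])

```text
time_s: 24.32
ee_pos: [451.9, 233.6, 101.7]
ee_rot: [180.0, 0.1, 21.6]
force: [-0.3, 0.0, 0.2]
gripper_width: 0.6
gripper_force: 0.0
```

>>> send_rows([
  [[0.026, 0, 0.042, 0, 0], [0.026, 0, 0.042, 0, 0], [0, 0, 0, 0, 0]],
])

```text
time_s: 24.57
ee_pos: [453.8, 234.8, 99.2]
ee_rot: [180.0, 0.0, 21.7]
force: [0.1, -1.1, 1.8]
gripper_width: 0.8
gripper_force: 1.0
```

>>> send_rows([
  [[0.026, 0, 0.042, 0, 0], [0, 0, 0, 0, 0]],
])

```text
time_s: 24.73
ee_pos: [454.7, 235.2, 97.6]
ee_rot: [180.0, 0.0, 21.7]
force: [0.3, -1.7, 1.7]
gripper_width: 0.7
gripper_force: 1.5
```

>>> send_rows([
  [[0.026, 0, 0.042, 0, 0], [0, 0, 0, 0, 0]],
])

```text
time_s: 24.9
ee_pos: [455.7, 235.7, 95.9]
ee_rot: [180.0, 0.0, 21.7]
force: [-0.3, -1.1, 4.6]
gripper_width: 0.6
gripper_force: 2.0
```

```bash
python3 -c "
from loc import *
s=env.state();p=L(s['ee_pos']);print(p,s['force'],'corner h',-.53*(p[0]+16)+.848*(p[2]-81),'u',.848*(p[0]+16)+.53*(p[2]-81))"
```

```text
[-25.3  66.7  95.9] [-0.25790423 -1.09232839  4.59998194] corner h 17.564200000000007 u 0.010600000000003718
```

>>> send_rows([
  [[0.02, 0, 0.032, 0, 0], [0, 0, 0, 0, 0]],
])

```text
time_s: 25.07
ee_pos: [456.4, 236.0, 94.7]
ee_rot: [180.0, 0.0, 21.7]
force: [-2.0, -3.0, 5.0]
gripper_width: 0.6
gripper_force: 2.8
```

>>> send_rows([
  [[0.016, 0, 0.025, 0, 0], [0, 0, 0, 0, 0]],
])

```text
time_s: 25.23
ee_pos: [456.6, 236.0, 94.4]
ee_rot: [180.0, 0.1, 21.7]
force: [-4.2, -4.2, 9.8]
gripper_width: 0.5
gripper_force: 5.7
```

>>> send_rows([
  [[0.016, 0, 0.025, 0, 0], [0, 0, 0, 0, 0]],
])

```text
time_s: 25.4
ee_pos: [456.7, 236.0, 94.1]
ee_rot: [180.0, 0.1, 21.7]
force: [-5.6, -6.1, 16.2]
gripper_width: 0.5
gripper_force: 8.8
```

The button is hard down on its stop. I'll back away and check everything.

>>> send_rows([
  [[-0.05, 0, -0.08, 0, 0], [-0.13, 0, -0.21, 0, 0], [-0.26, 0, -0.42, 0, 0], [-0.5, 0, -0.6, 0, 0], [-0.7, 0, -0.6, 0, 0]],
])

```text
time_s: 25.82
ee_pos: [397.0, 213.1, 169.4]
ee_rot: [-179.9, -0.0, 21.7]
force: [-0.4, 1.0, 1.5]
gripper_width: 0.3
gripper_force: 0.0
```

>>> send_rows([
  [[-0.6, 0, -0.3, 0, 0], [0, 0, 0, 0, 0], [0, 0, 0, 0, 0], [0, 0, 0, 0, 0], [0, 0, 0, 0, 0]],
])

```text
time_s: 26.23
ee_pos: [374.8, 203.9, 180.4]
ee_rot: [-180.0, 0.0, 21.7]
force: [-0.8, 0.1, 0.5]
gripper_width: 0.4
gripper_force: 0.0
```

```bash
python3 chk.py 6
python3 - <<'E'
from loc import *
t=np.radians(32)
f=dict(np.load('pics/c6.npz'));P=cloud(f).reshape(-1,3);c=f['pixels'].reshape(-1,3).mean(1);x=(P[:,:2]-O)@CX;y=(P[:,:2]-O)@CY
u=np.cos(t)*x+np.sin(t)*(P[:,2]-81);h=-np.sin(t)*x+np.cos(t)*(P[:,2]-81)
m=(np.hypot(u,y-67)<9)&(c>130);print('button h',np.median(h[m]),m.sum())
cv2.imwrite('pics/fin.png',f['pixels'][90:290,190:510,::-1].repeat(2,0).repeat(2,1))
E
```

```text
tcp [-112.3   67.   180.2] [-1.80e+02  1.00e-01  2.17e+01] 0.5451689927692897 [-1.  -0.1  0. ] 26.3333
scene -58 0 h mouth [-0.4  0.3  2.1] face -0.3
scene 4 2 h mouth [-0.2  0.9  2.6] face -0.0
top -58 7 h mouth [-2.8 -0.2  1.1] face -0.2
top 4 8 h mouth [-2.6 -0.6  2.3] face -0.7
button h 21.4266823449706 11
```

View pics/fin.png

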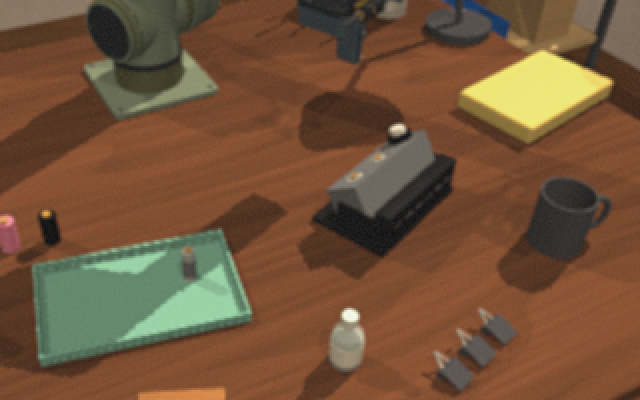

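Both cells are flush at (357,176) and (378,157). The button is back up at (399,132), and the slim cell, glue, mug and wooden block haven't moved. I'm handing the job in.

```bash
python3 -c "
from workcell import env;print(env.job_done())"
```

```text
the job is handed in; nothing more can be done
None
```

I pushed both thick cells home, flush with the charger's sloping face and nub up, then pressed the start button fully down and it came back up; the job is handed in at about 26 s of the 72 s allowed, with the bystanders left untouched.

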